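# Load the seasoning rack by height

## Robot

A 7-joint arm with a two-finger parallel gripper is mounted at the origin on a cart in front of the work surface, level with it; the furniture and walls round the work are solid. World frame = base frame: x ahead of the robot, y to its left, z up, the work surface at z = 0. Lengths are in m, angles in rad, forces in N, time in s.
With the tool pointing down it reaches from about 0.425 to 0.925 m from the base axis. Payload 6.8 kg.
Tool frame: the origin (TCP) lies at the very end of the fingers, on their centre line; the grasp point (between the pads) lies 19 mm behind it; z points along the fingers, y is the line along which they close (so a half turn about z gives the same grasp; the last joint's range is limited). The gripper opens to 85 mm and grips with 20 to 120 N. Pads are 22 mm wide; open, the fingers measure 114 mm over their backs; the gripper's body (76 mm by 85 mm) begins 54 mm behind the grasp point. The pads swing forward as they close: fully open they stand 13 mm farther back than shut.
Start: joints at [-1.389, 0.477, 0.022, 1.555, -0.011, 1.109, -0.083], TCP at [0.193, 0.647, 0.231] pointing down, gripper open.
Joint ranges: [-2.96, 2.96], [-0.34, 2.1], [-1.41, 1.46], [0.24, 2.44], [-1.37, 4.51], [0.17, 1.92], [-2.96, 2.96]. Speed limits (rad/s): [2.39, 2.39, 3.14, 3.14, 3.14, 3.14, 3.14].

## Interface

Orientations are given as a unit quaternion [w, x, y, z].
In Python, from station import bot gives the robot as it stands. The module is installed in compiled form; this text tells all that it offers.
- The arm moves only by the shell command python3 -m jog 'ROWS' [OPENING] [FORCE]. ROWS is JSON, a list of rows, each a list of 4 numbers: the shift along the tool's x, y, z in cm, then the turn about the tool's z in rad. In form: [[x, y, z, spin], ...]. A call has 1 to 20 rows; each row is the pose to reach, as a shift and turn from the pose commanded when the call began, along the tool's axes at that moment; what a row does not reach only later rows make up. A row lasts 1/12 s, in which the tool goes at most 41.7 mm and 7.16 degrees, less where a joint would pass 70% of its speed; a pose out of reach is approached as far as the arm can. A call with a gripper value outside its range is refused whole. OPENING is the closure, from -1 (fully open) to 1 (shut), set as the call begins (- or left out, the last holds). The fingers move at their own pace and stop on an object; FORCE is the grip in N (left out, the last holds). Time passes only in rows, so rows that repeat a pose let the fingers close. It gives the time, the measured TCP pose, the force, the opening and the grip force at its end, in the units of the state.
- bot.get_obs(): the state, without advancing time (a new reading comes with each control period).
- bot.read_camera(name): name is "scene" or "top" or "wrist"; returns a dict with "pixels" (400x640x3 uint8, red, green, blue), "depth" (400x640 float32, m along the optical axis (not along the pixel's ray), 0 where there is no reading), "fovy" (degrees; the focal length in pixels is half the picture's height over the tangent of half this angle, whatever the lens; pixels are square), "cx", "cy" (the principal point, pixels), "pose" (4x4, takes a point from camera to world coordinates). Camera axes: x right, y down, z forward; pixel columns grow to the right and rows downward; lengths in m; the calibration is good to about 2 mm. A picture is of the moment at which its call begins.
- bot.hand_in(): hands the job in; it is judged then, once.
The state is a dict: "t": time; "q": joint angles; "joint_vel": joint speeds; "joint_torque": joint torques, N m; "eef_pos": TCP position; "tool_rot": TCP orientation; "contact_force": force on the tool from outside, world axes, zero at the start; "torque": the same for the moment, N m; "gripper_width": opening from 0.0 (shut) to 1.0 (fully open); "grasp_force": force on a finger pad.
Only numpy, scipy, OpenCV 4.12 (cv2) and the standard library are available. Lean on these libraries where they do the work, as an engineer would, in place of code of your own. Each camera call takes 0.05 s, during which the arm holds its last target. There are 200 camera calls.

## Task

Load the low steel rack for service: take the pepper mill, the spice jar, the small tin and the steel cup that stand along the front of the table and stand them in its four bays, one to a bay, in order of height, with the shortest in the bay next to the bench scale that stands beside the rack and the tallest at the far end, so that nothing tall is in the way of the cook's hand at the scale. Set each one down upright inside its bay without tipping it over on the way, and leave the jar lid and the probe thermometer where they lie.

Things in the scene. Friction and masses are not known exactly. Their poses are not given: they have to be found in the camera images.
- rack: low steel rack, fixed: an open tray 358 mm long (own y axis) by 90 mm deep (own x), with one row of four equal bays centred at x = 0, y = -132, -44, +44, +132 mm in its frame. A bay is 84 mm deep (x) and 85 mm wide (y) inside its lips and dividers, whose tops are 14 mm above the table; the black mat that things stand on is 7 mm above the table. Origin: centre of its underside, z up
- bench_scale: digital bench scale with a black body and a bright steel plate, 239 x 205 x 56 mm, fixed, standing just beyond one end of the rack (at about y = +310 or -310 mm in the rack's frame); a steel bowl with two lemons stands beyond the other end. Its origin is the centre of its underside
- pepper_mill: wooden pepper mill, 160 mm tall, foot 58 mm across, with a round head 49 mm across whose widest part is 128 to 135 mm above the foot and a small knob on top; 0.18 kg; stands upright and is best taken by the head. Its origin is the centre of its underside, z up.
- spice_jar: round spice jar with a cap, 106 mm tall, 45 mm across; the cylindrical cap takes up the height from 85 to 106 mm; 0.11 kg; stands upright. Its origin is the centre of its underside, z up.
- tin: small closed food tin, 72 mm tall, 57 mm across; 0.18 kg; stands upright. Its origin is the centre of its underside, z up.
- steel_cup: small plain open steel cup, 48 mm tall, 67 mm across the rim and 54 mm at the foot, empty; 0.05 kg; stands upright, grasp across the rim from outside. Its origin is the centre of its underside, z up.
- jar_lid: screw lid lying loose, open side up, 75 mm across, 21 mm high; a bystander. Its origin is the centre of its underside
- probe_thermometer: probe thermometer lying loose and flat, 172 mm long (along its own y axis), 48 mm across the dial, 11 mm high; a bystander. Its origin is the centre of its underside
Mind the look-alikes: they are no part of the job. Leave any green look-alike of the steel_cup alone.

How it is judged:
At the end, for the whole second after the job is handed in: From the bench scale's end of the rack: steel cup, tin, spice jar, pepper mill, one to a bay, released and at rest, upright within 0.1 rad, foot on the bay floor (at most 11.5 mm above the table), centre within 26 mm along the row and 30 mm across it of the bay's centre (((y of bench_scale in the frame of rack above 0 m and y of pepper_mill in the frame of rack between -0.158 and -0.106 m and y of spice_jar in the frame of rack between -0.07 and -0.018 m and y of tin in the frame of rack between 0.018 and 0.07 m and y of steel_cup in the frame of rack between 0.106 and 0.158 m) or (y of bench_scale in the frame of rack below 0 m and y of pepper_mill in the frame of rack between 0.106 and 0.158 m and y of spice_jar in the frame of rack between 0.018 and 0.07 m and y of tin in the frame of rack between -0.07 and -0.018 m and y of steel_cup in the frame of rack between -0.158 and -0.106 m)) and x of pepper_mill in the frame of rack between -0.03 and 0.03 m and z of pepper_mill in the frame of rack between 0 and 0.0115 m and angle between each of pepper_mill, spice_jar, tin, steel_cup's own z axis and vertical below 0.1 rad and linear speed of each of pepper_mill, spice_jar, tin, steel_cup below 0.02 m/s and angular speed of each of pepper_mill, spice_jar, tin, steel_cup below 0.6 rad/s and x of spice_jar in the frame of rack between -0.03 and 0.03 m and z of spice_jar in the frame of rack between 0 and 0.0115 m and x of tin in the frame of rack between -0.03 and 0.03 m and z of tin in the frame of rack between 0 and 0.0115 m and x of steel_cup in the frame of rack between -0.03 and 0.03 m and z of steel_cup in the frame of rack between 0 and 0.0115 m); the robot touches nothing.
It fails at once if one of the four things is tipped over (angle between any of pepper_mill, spice_jar, tin, steel_cup's own z axis and vertical above 0.7 rad).
It fails at once if the jar lid or the probe thermometer is moved more than 30 mm (distance of any of jar_lid, probe_thermometer from where it was at the start of the episode above 0.03 m).
It also fails if it takes over 102 s, if anything falls off the work surface, if the arm or the gripper's body presses on something with over 40 N, if the wrist force passes 120 N, or if a joint passes its speed limit or range.

## Working session

There is one attempt and no reset: what is moved stays moved. The work goes in short steps, Python scripts to look and compute and a shell command to move; the robot and the scene stay as the last step left them, time stands still between calls to the robot, and variables do not carry over. Pictures are saved under pics/ and viewed, at most 14 in all, crops included, and the job is handed in when it is done.

```bash
mkdir -p pics
cat > h.py <<'E'
import numpy as np,cv2
from station import bot
def cam(n,f=None):
    d=bot.read_camera(n); 
    if f: cv2.imwrite(f,d["pixels"][:,:,::-1]); np.savez(f[:-4]+'.npz',**d)
    return d
def pt(d,u,v,z=None):
    f=200/np.tan(np.radians(d["fovy"])/2)
    r=np.array([(u-d["cx"])/f,(v-d["cy"])/f,1.]); P=d["pose"]
    if z is None: 
        c=P[:3,:3]@(r*d["depth"][int(v),int(u)])+P[:3,3]
        return c
    w=P[:3,:3]@r; return P[:3,3]+w*(z-P[2,3])/w[2]
def cloud(d):
    f=200/np.tan(np.radians(d["fovy"])/2); v,u=np.mgrid[:400,:640]; z=d["depth"]
    c=np.stack([(u-d["cx"])/f*z,(v-d["cy"])/f*z,z],-1); P=d["pose"]
    return c@P[:3,:3].T+P[:3,3]
E
python3 - <<'E'
from h import *
for n in("top","scene"):
    d=cam(n,f"pics/{n}0.png"); print(n,d["pose"].round(3).tolist(),d["fovy"],d["cx"],d["cy"])
o=bot.get_obs(); print(o)
E
```

```text
top [[-0.018, -0.988, 0.151, 0.323], [-0.999, 0.023, 0.027, -0.058], [-0.03, -0.15, -0.988, 1.158], [0.0, 0.0, 0.0, 1.0]] 53.91010225536834 325.4472496068039 204.51784155301667
scene [[0.579, -0.393, 0.714, -0.381], [-0.815, -0.301, 0.496, -0.676], [0.02, -0.869, -0.494, 0.666], [0.0, 0.0, 0.0, 1.0]] 57.86289858145193 323.66133085884576 199.4143886245463
{'t': 0.1, 'q': array([-1.38911299,  0.4777097 ,  0.02237228,  1.55634022, -0.01148058,
        1.10931149, -0.08306494]), 'joint_vel': array([ 0.00078517, -0.00126096, -0.0006504 , -0.00193755, -0.0009988 ,
        0.0001495 ,  0.00033975]), 'joint_torque': array([ 4.35633003e-03, -5.97751057e+01,  1.61392886e+00, -2.81950736e+01,
        1.28749071e-02,  4.97240777e-03, -1.30745335e-05]), 'eef_pos': array([0.19275947, 0.646338  , 0.23043394]), 'tool_rot': array([-4.38089217e-05,  1.44366604e-01,  9.89523932e-01, -8.18937070e-04]), 'contact_force': array([-0.44374676,  0.92958425,  0.04259698]), 'torque': array([ 0.01670374,  0.01024559, -0.02551615]), 'grasp_force': 0.0, 'gripper_width': 0.9978671809725336}
```

View pics/top0.png

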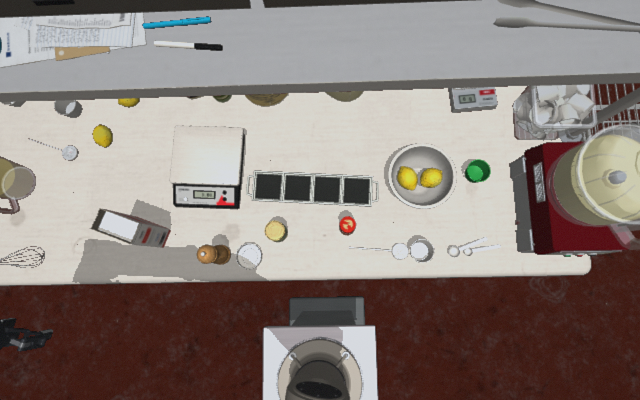

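View pics/scene0.png

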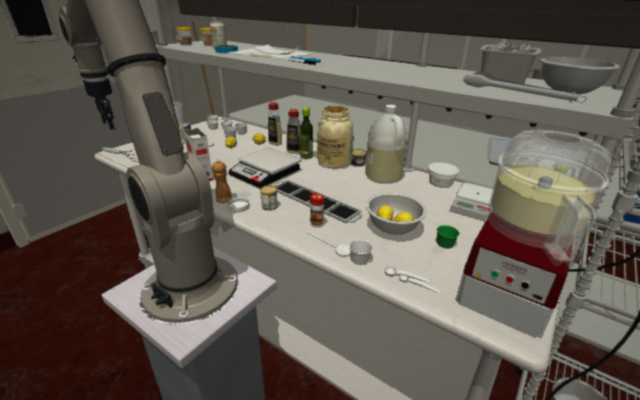

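The top picture shows the mill at (207,254), lid at (249,255), tin at (276,230), spice jar at (347,224), cup at (420,250) and thermometer dial at (400,250). The rack runs from (250,187) to (376,190), with the scale at its left end (207,165) and the bowl at its right.

Possible confusions:
- **Cup:** steel cup (420,250), jar lid (249,255), green cup (477,171), and pots at back left (67,107).
- **Tin:** tin (276,230).
- **Scale:** main scale (207,165), against the small scales at (473,98) and (130,228).

I'll check these in one close crop.

Run:
```python
from h import *
im=cv2.imread("pics/top0.png"); c=im[160:275,185:445]; cv2.imwrite("pics/c0.png",cv2.resize(c,None,fx=3,fy=3,interpolation=cv2.INTER_CUBIC))
for cn in("top","scene"):
    d=dict(np.load(f"pics/{cn}0.npz")); C=cloud(d)
    if cn=="top":
        for n,u,v in[("mill",205,254),("lid",249,255),("tin",276,230),("jar",347,224),("cup",420,250),("thermo",400,250),("rackL",255,187),("rackR",372,191)]: print(n,C[v,u].round(3))
    X=C.reshape(-1,3)
    ok=(d["depth"].ravel()>0)
    np.save(f"pics/{cn}C.npy",X[ok])
A=np.load("pics/topC.npy")
def fit(n,x,y,r,z0,z1):
    for cn in("top","scene"):
        A=np.load(f"pics/{cn}C.npy")
        m=(np.hypot(A[:,0]-x,A[:,1]-y)<r)&(A[:,2]>z0)&(A[:,2]<z1); P=A[m]
        if len(P)<5: print(n,cn,len(P)); continue
        (a,b),R=cv2.minEnclosingCircle(P[:,:2].astype(np.float32))
        print(n,cn,len(P),"circ",round(a,3),round(b,3),round(R,4),"mean",P.mean(0).round(3),"zmax",P[:,2].max().round(3))
d=dict(np.load("pics/top0.npz")); 
fit("mill",*pt(d,205,254,.15)[:2],.06,.1,.15)
fit("jar",*pt(d,347,224,.1)[:2],.05,.09,.12)
fit("tin",*pt(d,276,230,.07)[:2],.05,.06,.085)
fit("cup",*pt(d,420,250,.04)[:2],.045,.03,.06)
fit("lid",*pt(d,249,255,.02)[:2],.06,.008,.03)
```

```text
mill [0.355 0.283 0.145]
lid [0.354 0.2   0.004]
tin [0.42  0.11  0.072]
jar [ 0.429 -0.086  0.104]
cup [ 0.359 -0.298  0.004]
thermo [ 0.36  -0.239  0.012]
rackL [0.557 0.184 0.004]
rackR [ 0.537 -0.166 -0.   ]
mill top 299 circ 0.355 0.284 0.025 mean [0.355 0.279 0.139] zmax 0.15
mill scene 199 circ 0.35 0.281 0.0253 mean [0.345 0.273 0.128] zmax 0.15
jar top 220 circ 0.429 -0.087 0.0225 mean [ 0.428 -0.087  0.106] zmax 0.112
jar scene 139 circ 0.428 -0.087 0.0233 mean [ 0.421 -0.092  0.103] zmax 0.11
tin top 333 circ 0.419 0.115 0.029 mean [0.419 0.115 0.069] zmax 0.077
tin scene 156 circ 0.417 0.117 0.0311 mean [0.415 0.113 0.069] zmax 0.075
cup top 126 circ 0.357 -0.294 0.0335 mean [ 0.357 -0.304  0.043] zmax 0.053
cup scene 238 circ 0.356 -0.294 0.0346 mean [ 0.359 -0.293  0.04 ] zmax 0.052
lid top 112 circ 0.366 0.206 0.0526 mean [0.352 0.203 0.017] zmax 0.026
lid scene 163 circ 0.346 0.208 0.0486 mean [0.349 0.2   0.016] zmax 0.024
```

View pics/c0.png

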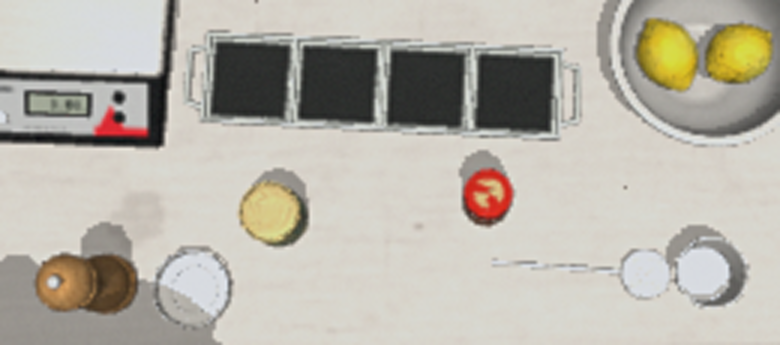

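The crop confirms the choices: mill (lid just right of it), tin, red-capped jar, and steel cup with the thermometer dial touching close on its left. The scale is at the left (+y) end, so the order from the left is cup, tin, jar, mill.

```bash
cat >> h.py <<'E'
def tgt(x,y,z,yaw,o=None):
    "shift (cm, tool axes) and spin to bring TCP to xyz with tool y at world yaw (mod pi)"
    from scipy.spatial.transform import Rotation as R
    o=o or bot.get_obs(); q=o["tool_rot"]; M=R.from_quat(q,scalar_first=True).as_matrix()
    s=M.T@(np.array([x,y,z])-o["eef_pos"])*100
    a=np.arctan2(M[1,1],M[0,1]); dw=(yaw-a+np.pi/2)%np.pi-np.pi/2
    return s.round(2).tolist(),round(-dw,3)
E
python3 - <<'E'
from h import *
d=dict(np.load("pics/top0.npz")); g=d["pixels"].max(2); m=np.zeros_like(g); m[165:215,250:378]=(g[165:215,250:378]<70)*255
n,l,s,c=cv2.connectedComponentsWithStats(m)
B=[]
for i in range(1,n):
    if s[i,4]>200: p=pt(d,c[i,0],c[i,1],.007); B.append(p); print(s[i],c[i].round(1),p.round(4))
B=np.array(B); B=B[np.argsort(-B[:,1])]; v=B[0]-B[-1]; print("len",np.linalg.norm(v),"yaw of rack x",np.degrees(np.arctan2(v[1],v[0]))-90)
yaw=np.arctan2(v[1],v[0])-np.pi/2; print(yaw)
print(tgt(.55,.3,.25,yaw),tgt(.52,-.2,.25,yaw),tgt(.356,-.294,.25,yaw))
E
```

```text
[256 174  25  25 558] [268.  186.3] [0.5573 0.1446 0.007 ]
[285 176  25  25 564] [297.  187.7] [0.5508 0.0574 0.007 ]
[314 177  25  25 568] [326.5 189.2] [ 0.5441 -0.0305  0.007 ]
[344 178  25  26 572] [356.  190.6] [ 0.5379 -0.118   0.007 ]
len 0.26337064403286453 yaw of rack x -4.2143055169168235
-0.07355350695516005
([-44.13, -22.99, -1.91], np.float64(1.355)) ([-55.54, -71.76, -1.83], np.float64(1.355)) ([-42.51, -85.45, -1.81], np.float64(1.355))
```

```bash
python3 -m jog '[[-44,-23,-1.9,1.355],[-44,-23,-1.9,1.355],[-44,-23,-1.9,1.355],[-44,-23,-1.9,1.355],[-44,-23,-1.9,1.355],[-44,-23,-1.9,1.355],[-44,-23,-1.9,1.355],[-44,-23,-1.9,1.355],[-44,-23,-1.9,1.355],[-44,-23,-1.9,1.355],[-44,-23,-1.9,1.355],[-44,-23,-1.9,1.355],[-44,-23,-1.9,1.355],[-44,-23,-1.9,1.355],[-44,-23,-1.9,1.355],[-44,-23,-1.9,1.355]]' -1
python3 - <<'E'
from h import *
y=-.0735
print(bot.get_obs()["q"].round(2),tgt(.55,.0,.25,y),tgt(.5,-.2,.25,y),tgt(.356,-.294,.25,y))
E
```

```text
t: 1.43
eef_pos: [0.5474, 0.3024, 0.2498]
tool_rot: [-0.001, 0.732, 0.681, -0.0]
contact_force: [-0.3, -0.2, 0.0]
gripper_width: 1.0
grasp_force: 0.0
[-0.93  0.4   0.44  1.68 -0.19  1.1  -0.51] ([-30.15, 2.41, -0.03], np.float64(0.002)) ([-50.45, -1.16, -0.03], np.float64(0.002)) ([-60.85, -14.85, -0.02], np.float64(0.002))
```

```bash
python3 -m jog '[[-50,-1,0,0],[-50,-1,0,0],[-50,-1,0,0],[-50,-1,0,0],[-50,-1,0,0],[-50,-1,0,0],[-50,-1,0,0],[-50,-1,0,0],[-50,-1,0,0],[-50,-1,0,0],[-50,-1,0,0],[-50,-1,0,0],[-60.9,-14.9,7,0],[-60.9,-14.9,7,0],[-60.9,-14.9,7,0],[-60.9,-14.9,7,0],[-60.9,-14.9,7,0],[-60.9,-14.9,7,0],[-60.9,-14.9,7,0],[-60.9,-14.9,7,0]]' -1
python3 - <<'E'
from h import *
d=cam("wrist","pics/w1.png"); y=-.0735
print(bot.get_obs()["q"].round(2),tgt(.3565,-.2935,.016,y))
E
```

```text
t: 3.1
eef_pos: [0.3568, -0.2945, 0.1806]
tool_rot: [0.0, 0.732, 0.681, 0.0]
contact_force: [0.0, 0.3, 0.3]
gripper_width: 1.0
grasp_force: 0.0
[-0.07  0.22  0.72  2.13 -0.2   0.85  0.7 ] ([0.09, -0.09, 16.47], np.float64(0.003))
```

View pics/w1.png

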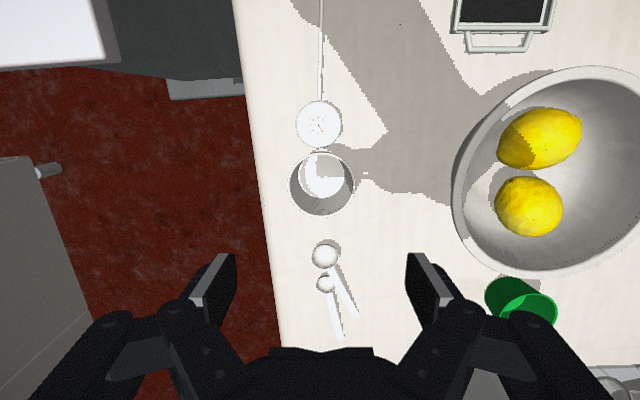

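The wrist view shows the cup at (322,184), centred between the fingers at columns 215 and 425. The dial (319,123) and spoons (325,255) lie clear of the finger line.

```bash
python3 -m jog '[[0.1,-0.1,4,0],[0.1,-0.1,8,0],[0.1,-0.1,11,0],[0.1,-0.1,13,0],[0.1,-0.1,15,0],[0.1,-0.1,16.5,0],[0.1,-0.1,16.5,0],[0.1,-0.1,16.5,0]]' -1
python3 -m jog '[[0,0,0,0],[0,0,0,0],[0,0,0,0],[0,0,0,0],[0,0,0,0],[0,0,0,0],[0,0,0,0],[0,0,0,0],[0,0,0,0],[0,0,0,0],[0,0,0,0],[0,0,0,0]]' 1 25
```

```text
t: 3.82
eef_pos: [0.3553, -0.2937, 0.0151]
tool_rot: [-0.001, 0.732, 0.681, 0.0]
contact_force: [0.6, 0.3, 0.4]
gripper_width: 0.998
grasp_force: 0.0
t: 4.82
eef_pos: [0.3555, -0.2947, 0.0167]
tool_rot: [0.001, 0.733, 0.681, 0.001]
contact_force: [-0.1, 0.9, 5.9]
gripper_width: 0.757
grasp_force: 26.0
```

```bash
python3 -m jog '[[0,0,-1,0],[0,0,-3,0],[0,0,-6,0],[0,0,-9,0],[0,0,-12,0],[0,0,-15,0],[0,0,-15,0],[0,0,-15,0]]'
python3 - <<'E'
from h import *
d=cam("wrist","pics/w2.png"); y=-.0735
print(tgt(.5573,.1446,.166,y))
E
```

```text
t: 5.48
eef_pos: [0.3555, -0.2949, 0.1675]
tool_rot: [0.002, 0.733, 0.681, 0.002]
contact_force: [-0.1, 0.1, -1.2]
gripper_width: 0.752
grasp_force: 28.0
([45.25, 16.99, 0.07], np.float64(0.0))
```

View pics/w2.png

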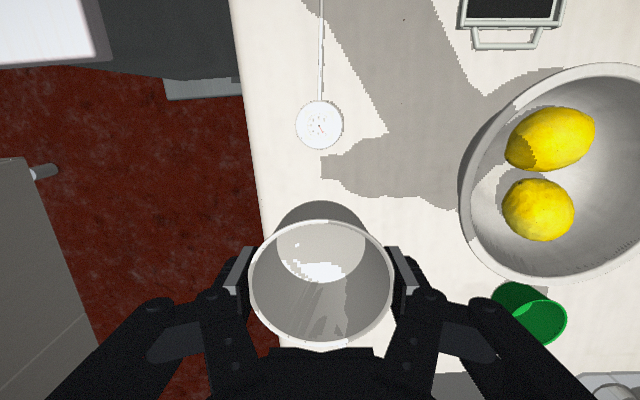

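The cup is held between the pads at (320,280), and the thermometer dial (319,123) hasn't moved. Next I carry the cup to the bay by the scale.

```bash
python3 -m jog '[[1.5,0.5,0,0],[4.5,1.7,0,0],[8,3,0,0],[11.5,4.3,0,0],[15,5.6,0,0],[18.5,6.9,0,0],[22,8.3,0,0],[25.5,9.6,0,0],[29,10.9,0,0],[32.5,12.2,0,0],[36,13.5,0,0],[39,14.6,0,0],[41.5,15.6,0,0],[43.5,16.3,0,0],[45.2,17,0,0],[45.2,17,0,0],[45.2,17,0,0],[45.2,17,0,0]]'
python3 - <<'E'
from h import *
print(tgt(.5573,.1446,.0235,-.0735))
E
```

```text
t: 7.03
eef_pos: [0.5562, 0.1424, 0.1641]
tool_rot: [-0.0, 0.733, 0.68, -0.001]
contact_force: [0.6, -0.3, -0.6]
gripper_width: 0.754
grasp_force: 28.0
([0.25, 0.13, 14.06], np.float64(-0.001))
```

```bash
python3 -m jog '[[0.2,0.1,2,0],[0.2,0.1,5,0],[0.2,0.1,8,0],[0.2,0.1,10.5,0],[0.2,0.1,12,0],[0.2,0.1,13,0],[0.2,0.1,13.6,0],[0.2,0.1,14.1,0],[0.2,0.1,14.1,0],[0.2,0.1,14.1,0],[0.2,0.1,14.1,0]]'
python3 -m jog '[[0,0,0,0],[0,0,0,0],[0,0,0,0],[0,0,0,0],[0,0,0,0],[0,0,0,0],[0,0,0,0],[0,0,-1,0],[0,0,-3,0],[0,0,-6,0],[0,0,-10,0],[0,0,-14,0],[0,0,-16,0],[0,0,-16,0],[0,0,-16,0]]' -1
python3 - <<'E'
from h import *
print(bot.get_obs()["q"].round(2),tgt(.4185,.1155,.185,-.0735),tgt(.4185,.1155,.037,-.0735))
E
```

```text
t: 7.95
eef_pos: [0.559, 0.1457, 0.0252]
tool_rot: [0.0, 0.733, 0.68, 0.001]
contact_force: [-0.3, 1.1, -0.1]
gripper_width: 0.754
grasp_force: 28.0
t: 9.2
eef_pos: [0.5591, 0.1458, 0.186]
tool_rot: [0.0, 0.733, 0.68, 0.002]
contact_force: [0.4, 0.3, -0.6]
gripper_width: 0.995
grasp_force: 0.0
[-0.79  0.4   0.56  1.87 -0.26  0.94 -0.19] ([-4.07, -13.79, 0.06], np.float64(-0.0)) ([-4.1, -13.83, 14.86], np.float64(-0.0))
```

```bash
python3 -m jog '[[-1.5,-4,0,0],[-3,-8,0,0],[-4,-11.5,0,0],[-4.1,-13.8,0,0],[-4.1,-13.8,0,0],[-4.1,-13.8,2,0],[-4.1,-13.8,5,0],[-4.1,-13.8,9,0],[-4.1,-13.8,12,0],[-4.1,-13.8,14,0],[-4.1,-13.8,15.5,0],[-4.1,-13.8,15.5,0],[-4.1,-13.8,15.5,0]]' -1
python3 -m jog '[[0,0,0,0],[0,0,0,0],[0,0,0,0],[0,0,0,0],[0,0,0,0],[0,0,0,0],[0,0,0,0],[0,0,0,0],[0,0,0,0],[0,0,0,0],[0,0,0,0],[0,0,0,0]]' 1 30
python3 -m jog '[[0,0,-1,0],[0,0,-3,0],[0,0,-6,0],[0,0,-9,0],[0,0,-12,0],[0,0,-12,0],[0,0,-12,0]]'
python3 - <<'E'
from h import *
cam("top","pics/t3.png"); d=cam("wrist")
im=cv2.imread("pics/t3.png")[150:280,185:445]; cv2.imwrite("pics/c3.png",np.vstack([cv2.resize(im,(600,300)),cv2.resize(d["pixels"][:,:,::-1],(480,300))[:,:480] if 0 else cv2.copyMakeBorder(cv2.resize(d["pixels"][:,:,::-1],(480,300)),0,0,0,120,cv2.BORDER_CONSTANT)]))
print(bot.get_obs()["q"].round(2),tgt(.5508,.0574,.15,-.0735))
E
```

```text
t: 10.28
eef_pos: [0.4168, 0.1141, 0.0283]
tool_rot: [-0.0, 0.733, 0.68, -0.002]
contact_force: [0.7, -0.0, 0.5]
gripper_width: 0.999
grasp_force: 0.0
t: 11.28
eef_pos: [0.4186, 0.1153, 0.0303]
tool_rot: [0.0, 0.733, 0.68, 0.001]
contact_force: [-0.3, 0.1, 7.1]
gripper_width: 0.661
grasp_force: 31.9
t: 11.87
eef_pos: [0.4184, 0.1157, 0.1511]
tool_rot: [-0.0, 0.733, 0.681, 0.002]
contact_force: [0.7, -0.0, -1.1]
gripper_width: 0.666
grasp_force: 32.7
[-0.95  0.21  0.61  2.22 -0.18  0.75 -0.29] ([-4.76, 13.78, -0.11], np.float64(-0.0))
```

View pics/c3.png

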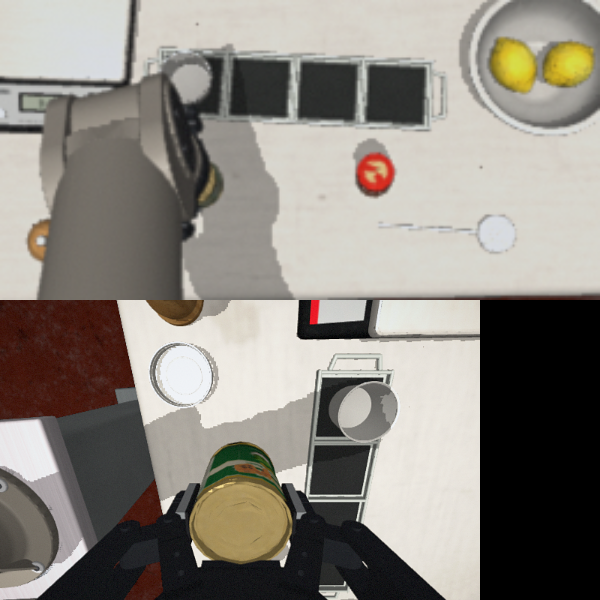

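The top crop shows the cup in the bay beside the scale, around (190,77) in the crop. The wrist half shows the tin held upright at (240,520), with the cup appearing slightly toward the far lip. I'll measure the cup while I carry on.

```bash
python3 -m jog '[[-0.5,1.5,0,0],[-1.5,4.5,0,0],[-2.6,7.5,0,0],[-3.6,10.5,0,0],[-4.4,12.8,0,0],[-4.8,13.8,0,0],[-4.8,13.8,0,0],[-4.8,13.8,0,0]]'
cat >> h.py <<'E'
R0=np.array([.5476,.0133]); YW=-.0735
def rackf(p):
    c,s=np.cos(YW),np.sin(YW); e=np.asarray(p)[:2]-R0; return np.array([c*e[0]+s*e[1],-s*e[0]+c*e[1]])*1000
def circ(d,x,y,r,z0,z1):
    A=cloud(d).reshape(-1,3)[d["depth"].ravel()>0]; m=(np.hypot(A[:,0]-x,A[:,1]-y)<r)&(A[:,2]>z0)&(A[:,2]<z1); P=A[m]
    if len(P)<5: return len(P)
    c,R=cv2.minEnclosingCircle(P[:,:2].astype(np.float32)); return len(P),np.round(c,4),round(R,4),P[:,2].max().round(3),"rack mm",rackf(c).round(1)
E
python3 - <<'E'
from h import *
d=cam("wrist"); print("cup w",circ(d,.557,.145,.06,.04,.065)); d=cam("top"); print("cup t",circ(d,.557,.145,.06,.04,.065))
d=cam("scene"); print("cup s",circ(d,.557,.145,.06,.04,.065))
print(tgt(.5508,.0574,.039,-.0735))
E
```

```text
t: 12.63
eef_pos: [0.5504, 0.0564, 0.1478]
tool_rot: [-0.001, 0.733, 0.68, -0.002]
contact_force: [-0.6, 0.1, -1.5]
gripper_width: 0.663
grasp_force: 32.8
cup w (2063, array([0.5595, 0.1452]), 0.0336, np.float64(0.057), 'rack mm', array([  2.2, 132.4]))
cup t 0
cup s (122, array([0.5572, 0.1464]), 0.0366, np.float64(0.058), 'rack mm', array([ -0.2, 133.4]))
([-0.02, 0.09, 10.97], np.float64(0.001))
```

```bash
python3 -m jog '[[0,0.1,2,0],[0,0.1,5,0],[0,0.1,7.5,0],[0,0.1,9,0],[0,0.1,10,0],[0,0.1,10.7,0],[0,0.1,11.1,0],[0,0.1,11.1,0],[0,0.1,11.1,0],[0,0.1,11.1,0]]'
python3 -m jog '[[0,0,0,0],[0,0,0,0],[0,0,0,0],[0,0,0,0],[0,0,0,0],[0,0,0,0],[0,0,0,0],[0,0,-1,0],[0,0,-3,0],[0,0,-6,0],[0,0,-10,0],[0,0,-14,0],[0,0,-16,0],[0,0,-16,0],[0,0,-16,0]]' -1
python3 - <<'E'
from h import *
print(bot.get_obs()["q"].round(2),tgt(.4285,-.087,.2,-.0735),tgt(.4285,-.087,.072,-.0735))
E
```

```text
t: 13.62
eef_pos: [0.5535, 0.0569, 0.0392]
tool_rot: [0.0, 0.733, 0.68, 0.001]
contact_force: [0.3, -0.2, -1.3]
gripper_width: 0.661
grasp_force: 32.8
t: 14.87
eef_pos: [0.5535, 0.0569, 0.2]
tool_rot: [0.0, 0.733, 0.68, 0.002]
contact_force: [0.6, 0.5, -0.4]
gripper_width: 1.005
grasp_force: 0.0
[-0.72  0.36  0.64  1.91 -0.26  0.95 -0.03] ([-15.28, -11.4, -0.06], np.float64(-0.0)) ([-15.3, -11.43, 12.74], np.float64(-0.0))
```

```bash
python3 -m jog '[[-2.5,-1.9,0,0],[-6,-4.5,0,0],[-9,-6.7,0,0],[-12,-9,0,0],[-14.5,-10.8,0,0],[-15.3,-11.4,0,0],[-15.3,-11.4,0,0],[-15.3,-11.4,0,0],[-15.3,-11.4,3,0],[-15.3,-11.4,6,0],[-15.3,-11.4,9,0],[-15.3,-11.4,11.5,0],[-15.3,-11.4,12.7,0],[-15.3,-11.4,12.7,0],[-15.3,-11.4,12.7,0]]' -1
python3 -m jog '[[0,0,0,0],[0,0,0,0],[0,0,0,0],[0,0,0,0],[0,0,0,0],[0,0,0,0],[0,0,0,0],[0,0,0,0],[0,0,0,0],[0,0,0,0],[0,0,0,0],[0,0,0,0],[0,0,0,0],[0,0,0,0],[0,0,0,0]]' 1 30
python3 -m jog '[[0,0,-1,0],[0,0,-3,0],[0,0,-6,0],[0,0,-9,0],[0,0,-12,0],[0,0,-12,0],[0,0,-12,0]]'
python3 - <<'E'
from h import *
d=cam("wrist","pics/w4.png"); print("tin w",circ(d,.551,.057,.045,.07,.09)); d=cam("top"); print("tin t",circ(d,.551,.057,.045,.07,.09))
print(bot.get_obs()["q"].round(2),tgt(.5441,-.0305,.19,-.0735))
E
```

```text
t: 16.12
eef_pos: [0.428, -0.0866, 0.0705]
tool_rot: [-0.001, 0.732, 0.681, -0.001]
contact_force: [-0.1, -1.3, 0.2]
gripper_width: 1.0
grasp_force: 0.0
t: 17.37
eef_pos: [0.4287, -0.0873, 0.0722]
tool_rot: [0.0, 0.733, 0.68, 0.001]
contact_force: [-0.0, 0.7, 7.3]
gripper_width: 0.51
grasp_force: 29.8
t: 17.95
eef_pos: [0.4287, -0.0872, 0.1929]
tool_rot: [0.001, 0.733, 0.681, 0.002]
contact_force: [0.3, 1.2, -2.1]
gripper_width: 0.513
grasp_force: 31.1
tin w (2563, array([0.5533, 0.055 ]), 0.0288, np.float64(0.08), 'rack mm', array([ 2.6, 42. ]))
tin t (320, array([0.5514, 0.0575]), 0.0291, np.float64(0.082), 'rack mm', array([ 0.6, 44.3]))
[-0.64  0.15  0.78  2.18 -0.14  0.86  0.15] ([6.5, 11.26, 0.08], np.float64(-0.0))
```

View pics/w4.png

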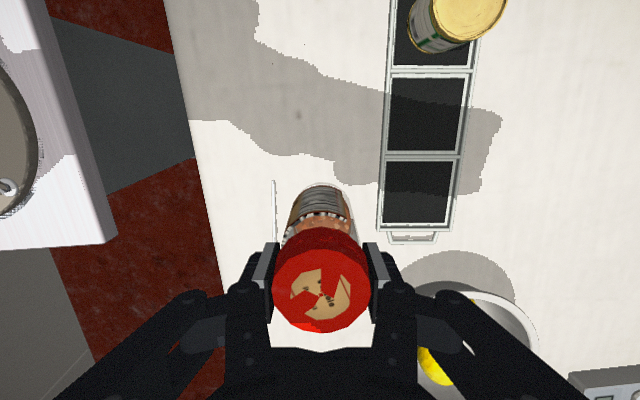

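The tin stands in bay 2 at (455,25), measured within 3 mm of the bay centre. The jar is held by its cap at (320,285) and hangs upright.

```bash
python3 -m jog '[[0.8,1.4,0,0],[2.2,3.8,0,0],[3.7,6.4,0,0],[5,8.8,0,0],[6,10.4,0,0],[6.5,11.2,0,0],[6.5,11.2,0,0],[6.5,11.2,0,0]]'
python3 - <<'E'
from h import *
print(tgt(.5441,-.0305,.0797,-.0735))
E
```

```text
t: 18.72
eef_pos: [0.5428, -0.0316, 0.1901]
tool_rot: [-0.001, 0.733, 0.68, -0.002]
contact_force: [-0.5, -0.8, -0.8]
gripper_width: 0.511
grasp_force: 31.0
([0.14, 0.15, 11.04], np.float64(-0.001))
```

```bash
python3 -m jog '[[0,0,2,0],[0,0,5,0],[0,0,7.5,0],[0,0,9,0],[0,0,10,0],[0,0,10.7,0],[0,0,11.2,0],[0,0,11.2,0],[0,0,11.2,0],[0,0,11.2,0]]'
python3 -m jog '[[0,0,0,0],[0,0,0,0],[0,0,0,0],[0,0,0,0],[0,0,0,0],[0,0,0,0],[0,0,0,0],[0,0,0,0],[0,0,-1,0],[0,0,-3,0],[0,0,-6,0],[0,0,-10,0],[0,0,-14,0],[0,0,-16,0],[0,0,-16,0],[0,0,-16,0]]' -1
python3 - <<'E'
from h import *
print(bot.get_obs()["q"].round(2),tgt(.45,.2,.24,-.0735),tgt(.3545,.2835,.24,-.0735),tgt(.3545,.2835,.108,-.0735))
E
```

```text
t: 19.55
eef_pos: [0.5446, -0.0309, 0.08]
tool_rot: [0.0, 0.733, 0.68, 0.0]
contact_force: [0.5, -0.6, -0.1]
gripper_width: 0.505
grasp_force: 30.8
t: 20.88
eef_pos: [0.5449, -0.0309, 0.2409]
tool_rot: [0.001, 0.733, 0.68, 0.002]
contact_force: [-0.8, 0.8, -0.5]
gripper_width: 1.003
grasp_force: 0.0
[-0.66  0.31  0.75  1.89 -0.24  1.03  0.12] ([22.32, -11.17, 0.09], np.float64(-0.001)) ([29.94, -21.31, 0.07], np.float64(-0.001)) ([29.92, -21.35, 13.27], np.float64(-0.001))
```

```bash
python3 -m jog '[[2.5,-1.8,0,0],[6,-4.3,0,0],[9,-6.4,0,0],[12,-8.5,0,0],[15,-10.6,0,0],[18,-12.8,0,0],[21,-15,0,0],[24,-17.1,0,0],[27,-19.2,0,0],[29,-20.6,0,0],[29.9,-21.3,0,0],[29.9,-21.3,0,0],[29.9,-21.3,0,0],[29.9,-21.3,0,0]]' -1
python3 - <<'E'
from h import *
d=cam("wrist","pics/w5.png"); print("mill w",circ(d,.3545,.2835,.04,.12,.15)); print("jar?",circ(d,.5441,-.0305,.04,.1,.125))
d=cam("top"); print("jar t",circ(d,.5441,-.0305,.04,.1,.125))
print(bot.get_obs()["q"].round(2),bot.get_obs()["eef_pos"],tgt(.3545,.2835,.108,-.0735))
E
```

```text
t: 22.05
eef_pos: [0.3543, 0.2815, 0.2386]
tool_rot: [0.0, 0.733, 0.68, -0.001]
contact_force: [0.6, 0.6, -0.7]
gripper_width: 0.998
grasp_force: 0.0
mill w (2247, array([0.3574, 0.2848]), 0.0251, np.float64(0.15), 'rack mm', array([-209.6,  256.8]))
jar? (252, array([ 0.5447, -0.0204]), 0.0209, np.float64(0.112), 'rack mm', array([ -0.4, -33.8]))
jar t (214, array([ 0.5436, -0.0318]), 0.0228, np.float64(0.119), 'rack mm', array([ -0.6, -45.2]))
[-1.3   0.09  0.53  2.08 -0.05  0.98 -0.82] [0.3546359  0.28160549 0.23899302] ([0.2, -0.02, 13.1], np.float64(-0.003))
```

View pics/w5.png

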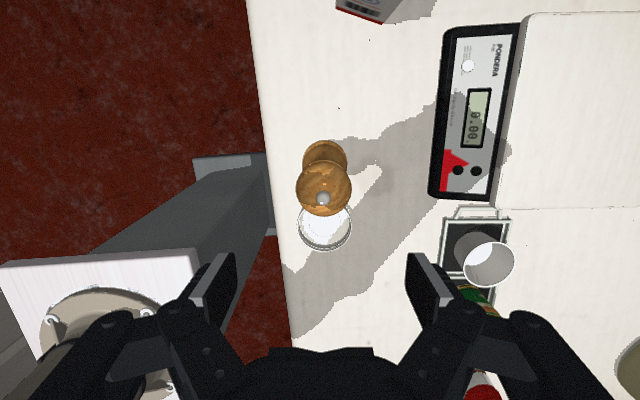

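The wrist view shows the mill head at (323,188), on the fingers' centre line, and the lid (325,228) low and clear of the fingertips. The jar is within 2 mm of its bay centre.

```bash
python3 -m jog '[[0.2,0.1,1,0],[0.2,0.1,4,0],[0.2,0.1,7,0],[0.2,0.1,10,0],[0.2,0.1,12,0],[0.2,0.1,13.1,0],[0.2,0.1,13.1,0],[0.2,0.1,13.1,0]]' -1
python3 -m jog '[[0,0,0,0],[0,0,0,0],[0,0,0,0],[0,0,0,0],[0,0,0,0],[0,0,0,0],[0,0,0,0],[0,0,0,0],[0,0,0,0],[0,0,0,0],[0,0,0,0],[0,0,0,0],[0,0,0,0],[0,0,0,0],[0,0,0,0]]' 1 40
python3 -m jog '[[0,0,-0.5,0],[0,0,-1.5,0],[0,0,-3,0],[0,0,-5,0],[0,0,-7,0],[0,0,-9,0],[0,0,-11,0],[0,0,-12,0],[0,0,-12,0],[0,0,-12,0]]'
python3 - <<'E'
from h import *
d=cam("wrist","pics/w6.png")
print(bot.get_obs()["q"].round(2),tgt(.45,.2,.23,-.0735),tgt(.5379,-.118,.23,-.0735))
E
```

```text
t: 22.82
eef_pos: [0.3553, 0.284, 0.1077]
tool_rot: [0.0, 0.733, 0.68, -0.001]
contact_force: [0.4, -0.0, 0.8]
gripper_width: 1.0
grasp_force: 0.0
t: 24.07
eef_pos: [0.3559, 0.2858, 0.1096]
tool_rot: [-0.0, 0.733, 0.68, 0.001]
contact_force: [0.1, -1.9, 7.4]
gripper_width: 0.555
grasp_force: 39.9
t: 24.9
eef_pos: [0.355, 0.2851, 0.2284]
tool_rot: [-0.0, 0.733, 0.681, 0.0]
contact_force: [-0.5, -0.6, -2.2]
gripper_width: 0.55
grasp_force: 41.4
[-1.31  0.11  0.54  2.09 -0.07  0.96 -0.8 ] ([-7.74, 10.14, -0.23], np.float64(-0.0)) ([-38.81, 21.25, -0.22], np.float64(-0.0))
```

View pics/w6.png

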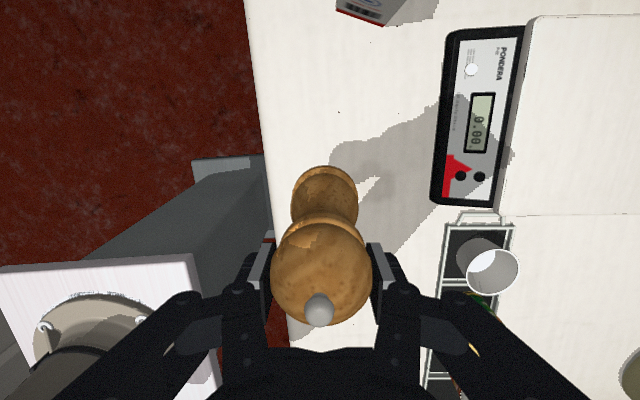

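The mill is held by its head at (320,275) and hangs straight. I'll raise it a bit more so it clears the jar, then carry it to the far bay.

```bash
python3 -m jog '[[-0.5,0.3,-1,0],[-2,1.1,-2.5,0],[-4,2.2,-4,0],[-6.5,3.6,-5,0],[-9.5,5.2,-5,0],[-12.5,6.8,-5,0],[-15.5,8.5,-5,0],[-18.5,10.1,-5,0],[-21.5,11.8,-5,0],[-24.5,13.4,-5,0],[-27.5,15.1,-5,0],[-30.5,16.7,-5,0],[-33,18.1,-5,0],[-35.2,19.3,-5,0],[-37,20.3,-5,0],[-38.2,20.9,-5,0],[-38.8,21.2,-5,0],[-38.8,21.2,-5,0],[-38.8,21.2,-5,0],[-38.8,21.2,-5,0]]'
python3 - <<'E'
from h import *
cam("scene","pics/s7.png")
print(tgt(.5379,-.118,.117,-.0735),bot.get_obs()["gripper_width"])
E
```

```text
t: 26.62
eef_pos: [0.5374, -0.1164, 0.278]
tool_rot: [-0.001, 0.732, 0.681, -0.0]
contact_force: [-0.0, -0.3, -1.9]
gripper_width: 0.553
grasp_force: 41.6
([-0.18, 0.06, 16.11], np.float64(0.001)) 0.5523770206191475
```

View pics/s7.png

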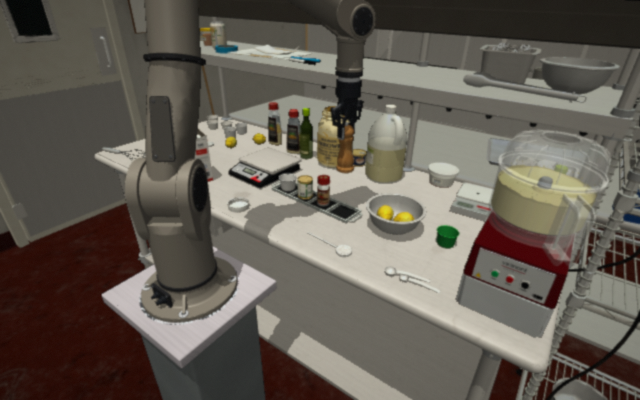

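The scene shows cup, tin and jar in the bays from the scale end (288,182), (305,187), (323,190), with the mill upright above the last bay.

```bash
python3 -m jog '[[-0.1,0,1.5,0],[-0.1,0,4,0],[-0.1,0,7,0],[-0.1,0,10,0],[-0.1,0,12,0],[-0.1,0,13.5,0],[-0.1,0,14.7,0],[-0.1,0,15.5,0],[-0.1,0,15.9,0],[-0.1,0,16.2,0],[-0.1,0,16.2,0],[-0.1,0,16.2,0],[-0.1,0,16.2,0]]'
python3 - <<'E'
from h import *
print(tgt(.5379,-.118,.117,-.0735))
E
```

```text
t: 27.75
eef_pos: [0.5382, -0.1186, 0.1169]
tool_rot: [0.0, 0.733, 0.681, 0.0]
contact_force: [0.8, 0.4, -2.4]
gripper_width: 0.551
grasp_force: 41.7
([0.06, -0.03, -0.01], np.float64(-0.0))
```

```bash
python3 -m jog '[[0,0,0.1,0],[0,0,0.1,0],[0,0,0.1,0]]'
python3 -m jog '[[0,0,0,0],[0,0,0,0],[0,0,0,0],[0,0,0,0],[0,0,0,0],[0,0,0,0],[0,0,0,0],[0,0,0,0],[0,0,-1,0],[0,0,-3,0],[0,0,-6,0],[0,0,-9,0],[0,0,-12,0],[0,0,-12,0],[0,-8,-12,0],[0,-8,-12,0],[0,-8,-12,0],[0,-8,-12,0]]' -1
python3 - <<'E'
from h import *
d=cam("top","pics/t8.png"); d2=cam("scene","pics/s8.png"); 
for n,x,y,a,b in[("mill",.5379,-.118,.12,.145),("jar",.5441,-.0305,.1,.125),("tin",.5508,.0574,.07,.09),("cup",.5573,.1446,.04,.065),("lid",.352,.203,.008,.03)]: print(n,circ(d,x,y,.043,a,b),circ(d2,x,y,.043,a,b))
a=cv2.resize(d["pixels"][150:280,185:445,::-1],(600,300)); b=cv2.resize(d2["pixels"][120:270,220:520,::-1],(600,300)); cv2.imwrite("pics/c8.png",np.vstack([a,b]))
E
```

```text
t: 28.0
eef_pos: [0.5386, -0.1189, 0.1165]
tool_rot: [0.001, 0.733, 0.68, 0.001]
contact_force: [-1.1, 0.8, 6.7]
gripper_width: 0.559
grasp_force: 42.0
t: 29.5
eef_pos: [0.456, -0.1123, 0.2353]
tool_rot: [-0.001, 0.733, 0.68, 0.001]
contact_force: [0.6, 0.3, -0.0]
gripper_width: 0.998
grasp_force: 0.0
mill 0 (103, array([ 0.5346, -0.1214]), 0.0247, np.float64(0.145), 'rack mm', array([  -3. , -135.3]))
jar (212, array([ 0.544 , -0.0312]), 0.0223, np.float64(0.118), 'rack mm', array([ -0.3, -44.6])) (103, array([ 0.5413, -0.0304]), 0.0236, np.float64(0.117), 'rack mm', array([ -3. , -44.1]))
tin (322, array([0.5515, 0.057 ]), 0.0291, np.float64(0.083), 'rack mm', array([ 0.7, 43.8])) (125, array([0.551, 0.058]), 0.0306, np.float64(0.082), 'rack mm', array([ 0.1, 44.8]))
cup (109, array([0.5581, 0.1464]), 0.0337, np.float64(0.058), 'rack mm', array([  0.7, 133.5])) (122, array([0.5556, 0.148 ]), 0.0363, np.float64(0.058), 'rack mm', array([ -1.9, 134.9]))
lid (102, array([0.3516, 0.1989]), 0.0376, np.float64(0.025), 'rack mm', array([-209.1,  170.8])) (159, array([0.3508, 0.1998]), 0.0397, np.float64(0.024), 'rack mm', array([-210. ,  171.6]))
```

View pics/c8.png

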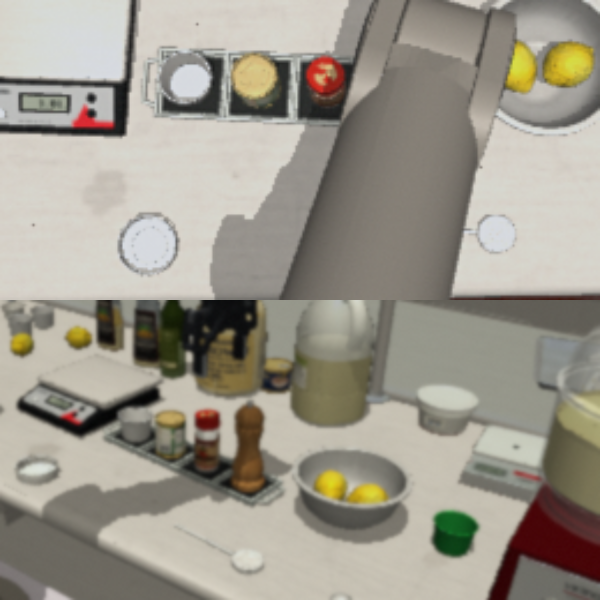

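All four stand upright in order from the scale: cup (135,425), tin (170,435), jar (207,440), mill (248,450) in the lower crop. The lid and thermometer haven't moved, and the gripper is clear.

```bash
python3 -c "
from station import bot
print(bot.hand_in())"
```

```text
the job is handed in; nothing more can be done
None
```

The steel cup, tin, spice jar and pepper mill now stand upright in the four bays, in that order from the bench scale. They measured within about 4 mm of the bay centres, and I handed the job in at about 30 s (the hand-in returned no verdict).

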